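# Set out the sweet stall's display boards

### The arm

A 6-joint arm with a two-finger parallel gripper is mounted at the origin on the work surface. World frame = base frame: x ahead of the robot, y to its left, z up, the work surface at z = 0. Lengths are in mm, angles in degrees, forces in N, time in s.
With the tool pointing down it reaches from about 350 to 725 mm from the base axis. Payload 6 kg.
Tool frame: the origin (TCP) lies at the very end of the fingers, on their centre line; the grasp point (between the pads) lies 19 mm behind it; z points along the fingers, y is the direction in which the jaws open and shut (so a half turn about z gives the same grasp; the last joint's range is limited). The gripper opens to 85 mm and grips with 20 to 120 N. Pads are 22 mm wide; open, the fingers measure 114 mm over their backs; the gripper's body (76 mm by 85 mm) begins 54 mm behind the grasp point. The pads swing forward as they close: fully open they stand 13 mm farther back than shut.
Start: joints at [90.052, 2.303, 4.859, 0, -92.561, -19.12], TCP at [195.988, 567.062, 205.161] pointing down, gripper open.
Joint ranges: [-146.85, 146.85], [-73.84, 115.35], [-62.03, 85.46], [-188.31, 113.3], [-161.28, -10.13], [-171.36, 171.36]. Speed limits (degrees/s): [147.25, 147.25, 172.46, 180, 180, 180].

### API

Orientations are given as [roll, pitch, yaw] about the fixed x, y, z axes, in that order (R = Rz(yaw) Ry(pitch) Rx(roll)).
In Python, from rig import status, viewer, ctrl gives the robot as it stands. The module is installed in compiled form; this text tells all that it offers.
- The arm moves only by the shell command python3 -m handwheel 'ROWS' [FORCE]. ROWS is JSON, a list of rows, each a list of 7 numbers: the shift along the tool's x, y, z in m, then the turn, a rotation vector about the tool's x, y, z in rad, then the opening, from -1 (shut) to 1 (fully open). In form: [[x, y, z, ax, ay, az, fingers], ...]. A call has exactly 5 rows; each row is the pose to reach, as a shift and turn from the pose commanded when the call began, along the tool's axes at that moment; what a row does not reach only later rows make up. A row lasts 1/10 s, in which the tool goes at most 50 mm and 8.59 degrees, less where a joint would pass 70% of its speed; a pose out of reach is approached as far as the arm can. A call with a gripper value outside its range is refused whole. The fingers move at their own pace and stop on an object; FORCE is the grip in N (left out, the last holds). Time passes only in rows, so rows that repeat a pose let the fingers close, or fill a call up. It gives the time, the measured TCP pose, the force and the opening at its end, in the units of the state.
- status.get_obs(): the state, without advancing time (a new reading comes with each control period).
- viewer.camera(name): name is "scene" or "top" or "wrist"; returns a dict with "frame" (384x512x3 uint8, blue, green, red), "depth" (384x512 float32, mm along the optical axis (not along the pixel's ray), 0 where there is no reading), "intrinsics" (3x3 intrinsics, pixels), "k1" (the pictures are not rectified: a ray, as slopes to the right and down, at radius r is drawn at 1 + k1 r^2 times it, then the intrinsics apply), "pose" (4x4, takes a point from camera to world coordinates). Camera axes: x right, y down, z forward; pixel columns grow to the right and rows downward; lengths in mm; the calibration is good to about 2 mm. A picture is of the moment at which its call begins.
- ctrl.job_done(): hands the job in, once; it reports no verdict.
The state is a dict: "clock": time; "joint_positions": joint angles; "dq": joint speeds; "tau": joint torques, N m; "position": TCP position; "ee_rot": TCP orientation; "force": force on the tool from outside, world axes, zero at the start; "wrist_torque": the same for the moment, N m; "width": opening from 0.0 (shut) to 1.0 (fully open).
Only numpy, scipy, OpenCV 4.12 (cv2) and the standard library are available. Lean on these libraries where they do the work, as an engineer would, in place of code of your own. Each camera call takes 0.05 s, during which the arm holds its last target. There are 200 camera calls.

### The job

Set out the sweets on the stall: put the white box with red bands, the white box with yellow bands and the green tin each on the gold board with the paper mat of its colour, centred on the mat, with the boxes lying lengthwise along it. Last of all, once those three are in place, lay the small red box crosswise on the middle of the red-banded box, like a plus sign. Keep every piece the right way up throughout, let go of everything, and leave the candy jar, the bell and the price-ticket stand where they are.

Things in the scene. Friction and masses are not known exactly. Their poses are not given: they have to be found in the camera images.
- red_wide: loose white carton with four red bands across it, 100 long x 50 wide x 30 high mm, 0.1 to 0.25 kg, lying flat. Origin at the centre of its underside, z up, x along its length, y across its width.
- yellow_box: loose white carton with four yellow bands across it, 100 long x 40 wide x 28 high mm, 0.09 to 0.2 kg, lying flat. Origin at the centre of its underside, z up, x along its length, y across its width.
- green_tin: loose round green tin with a gold line round it and a gold disc on its lid, 54 mm diameter, 42 mm high, 0.09 to 0.2 kg, standing upright. Origin at the centre of its underside, z up.
- red_small: loose small all-red carton with one gold ribbon round its middle, 90 long x 34 wide x 26 high mm, 0.07 to 0.15 kg, lying flat. It goes on top of the red-banded carton, its length across that carton's length. Origin at the centre of its underside, z up, x along its length, y across its width.
- board_red: round gold display board with a red rectangular white-edged paper mat (122 x 60 mm) glued flat on its top in the middle; board 140 mm across, 4 mm thick, fixed to the table (may lie anywhere and at any yaw). Origin at the centre of its underside, z up, x along the mat's long side.
- board_yellow: round gold display board with a yellow rectangular white-edged paper mat (122 x 60 mm) glued flat on its top in the middle; board 140 mm across, 4 mm thick, fixed to the table (may lie anywhere and at any yaw). Origin at the centre of its underside, z up, x along the mat's long side.
- board_green: round gold display board with a green round white-edged paper mat (78 mm) glued flat on its top in the middle; board 140 mm across, 4 mm thick, fixed to the table (may lie anywhere and at any yaw). Origin at the centre of its underside, z up.
- candy_jar: bystander: small amber glass jar with a steel cap, 48 mm diameter, 55 mm high, loose; leave it alone. Origin at the centre of its underside, z up.
- bell: bystander: steel counter bell on a black foot, 48 mm diameter, 41 mm high, loose; leave it alone. Origin at the centre of its underside, z up.
- ticket: bystander: dark wooden ticket stand (26 x 44 x 16 mm) with a blank white card upright in it, 52 mm high in all, loose; leave it alone. Origin at the centre of its underside, z up, x across the card's thickness, y along the card. (Not listed: two foil-wrapped pralines, 14 mm high, lie loose among the goods; everything else on the table is at its edges.)

How it is judged (in metres and radians):
On the way, in this order (a step that is already met when the one before it is completed fails the run):
1. the red-banded box, the yellow-banded box and the green tin each stand on the board of their colour, let go (horizontal distance between red_wide and board_red below 0.012 m and z of red_wide in the frame of board_red between 0 and 0.008 m and angle between each of red_wide, yellow_box, green_tin's own z axis and vertical below 0.15 rad and linear speed of each of red_wide, yellow_box, green_tin below 0.02 m/s and contact force between each of red_wide, yellow_box, green_tin and the fingers below 0.1 N and angle between the x axis of red_wide and the x axis of board_red, either way round below 0.2 rad and horizontal distance between yellow_box and board_yellow below 0.012 m and z of yellow_box in the frame of board_yellow between 0 and 0.008 m and angle between the x axis of yellow_box and the x axis of board_yellow, either way round below 0.2 rad and horizontal distance between green_tin and board_green below 0.012 m and z of green_tin in the frame of board_green between 0 and 0.008 m), for 0.2 s.
2. the small red box lies crosswise on the red-banded box, let go (horizontal distance between red_small and red_wide below 0.012 m and z of red_small in the frame of red_wide between 0.026 and 0.034 m and angle between red_small's own z axis and vertical below 0.15 rad and linear speed of red_small below 0.02 m/s and contact force between red_small and the fingers below 0.1 N and angle between the x axis of red_small and the y axis of red_wide, either way round below 0.2 rad), for 0.2 s.
At the end, for the whole second after the job is handed in: Red-banded box, yellow-banded box and tin rest on the boards of their colour, small red box on the red-banded box: each upright, within 12 mm of centre, boxes within 0.2 rad of the mat's long side (small one: of square across the box below), released and at rest (all of step 1 and all of step 2); the robot touches nothing.
It fails at once if the candy jar is moved by more than 20 mm (distance of candy_jar from where it was at the start of the episode above 0.02 m).
It fails at once if the bell is moved by more than 20 mm (distance of bell from where it was at the start of the episode above 0.02 m).
It fails at once if the price-ticket stand is moved by more than 20 mm (distance of ticket from where it was at the start of the episode above 0.02 m).
It fails at once if a piece is tipped by more than 0.8 rad (angle between any of red_wide, red_small, yellow_box, green_tin's own z axis and vertical above 0.8 rad).
It also fails if it takes over 128 s, if anything falls off the work surface, if the arm or the gripper's body presses on something with over 40 N, if the wrist force passes 120 N, or if a joint passes its speed limit or range.

## Working session

There is one attempt and no reset: what is moved stays moved. The work goes in short steps, Python scripts to look and compute and a shell command to move; the robot and the scene stay as the last step left them, time stands still between calls to the robot, and variables do not carry over. Pictures are saved under pics/ and viewed, about 12 in all and at most 16, crops included, and the job is handed in when it is done.

```bash
ls; mkdir -p pics
cat > h.py <<'E'
import numpy as np, cv2
from rig import status, viewer, ctrl
def cam(name, save=None):
    c=viewer.camera(name)
    if save: cv2.imwrite('pics/'+save,c['frame'])
    return c
def rays(c,uv):
    uv=np.atleast_2d(np.array(uv,float)); K=np.array(c['intrinsics'])
    d=(uv-[K[0,2],K[1,2]])/[K[0,0],K[1,1]]; s=d.copy()
    for _ in range(20): s=d/(1+c['k1']*(s**2).sum(1,keepdims=True))
    return np.c_[s,np.ones(len(s))]
def bydepth(c,uv):
    r=rays(c,uv); uv=np.atleast_2d(uv).astype(int)
    z=c['depth'][uv[:,1],uv[:,0]][:,None]; P=np.array(c['pose'])
    return (r*z)@P[:3,:3].T+P[:3,3]
def byz(c,uv,z):
    P=np.array(c['pose']); r=rays(c,uv)@P[:3,:3].T
    return P[:3,3]+r*((z-P[2,3])/r[:,2:3])
E
python3 - <<'E'
from h import *
o=status.get_obs(); print(o)
for n in ('top','scene'):
    c=cam(n,n+'0.png'); print(n,c['intrinsics'],c['k1'],np.round(c['pose'],3).tolist(),(c['depth']>0).mean())
    np.savez('pics/'+n+'0.npz',**{k:np.array(v) for k,v in c.items()})
a=cv2.imread('pics/top0.png');cv2.imwrite('pics/top0b.png',cv2.resize(a,(800,600),interpolation=cv2.INTER_CUBIC))
E
```

```text
pics
{'clock': 0.0, 'joint_positions': array([ 9.00522100e+01,  2.33957408e+00,  4.79910165e+00, -2.69952395e-02,
       -9.25615411e+01, -1.91207020e+01]), 'dq': array([-0.02538966,  0.03243192, -0.02083322,  0.1200117 ,  0.00443167,
        0.07549829]), 'tau': array([ 3.96330788e-04, -3.68207181e+01,  3.47417700e+01,  6.93238556e+00,
       -5.38482011e-03, -9.17816436e-07]), 'position': array([195.8081115 , 566.73542507, 204.13739259]), 'ee_rot': array([ 1.79894780e+02, -7.93295385e-03, -1.90673022e+01]), 'force': array([-0.6272025 ,  0.54698208, -0.80038903]), 'wrist_torque': array([-0.02445773, -0.00772384, -0.00709483]), 'width': 1.0014713340754766}
top [[429.46777868   0.         256.6149278 ]
 [  0.         429.46777868 189.93259781]
 [  0.           0.           1.        ]] -0.10784759392186014 [[-0.016, -0.995, 0.099, 440.518], [-1.0, 0.016, -0.003, 22.958], [0.001, -0.099, -0.995, 1123.939], [0.0, 0.0, 0.0, 1.0]] 0.995941162109375
scene [[419.71139665   0.         256.67228367]
 [  0.         419.71139665 194.26291202]
 [  0.           0.           1.        ]] -0.05686150301860328 [[-0.316, 0.556, -0.769, 1571.635], [0.949, 0.182, -0.258, 352.267], [-0.003, -0.811, -0.585, 816.978], [0.0, 0.0, 0.0, 1.0]] 0.991668701171875
```

View pics/top0b.png

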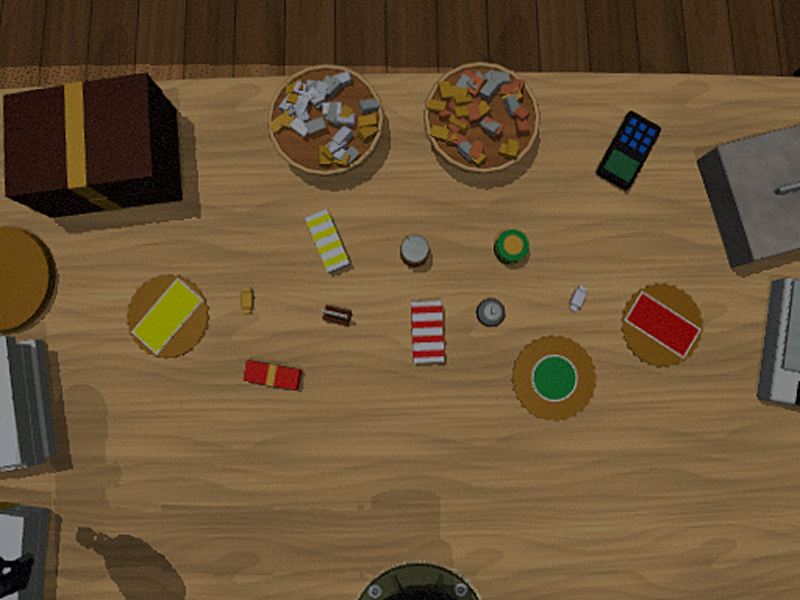

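View pics/scene0.png

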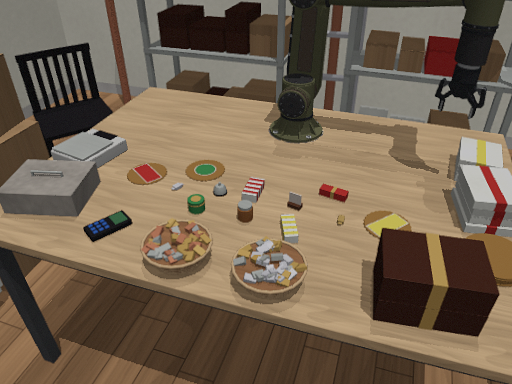

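Top view (800x600): yellow board (168,316), red board (662,325), green board (554,377), yellow box (327,241), red-banded (428,332), tin (512,247), small red (272,375); jar (415,250), bell (490,312), ticket (337,315), pralines (247,300), (578,298). I measure these from both cameras.

```bash
cat > meas.py <<'E'
from h import *
# centre guesses in top0b.png pixels, radius px, top height
T=dict(board_red=(662,325,45,4),board_yellow=(168,316,45,4),board_green=(554,377,28,4),yellow_box=(327,241,42,28),red_wide=(428,332,42,30),
 green_tin=(512,247,24,42),red_small=(272,375,36,26),jar=(415,250,20,55),bell=(490,312,18,41),ticket=(337,315,20,52),pral1=(247,300,14,14),pral2=(578,298,14,14))
def cloud(n):
    c=dict(np.load(f'pics/{n}0.npz')); v,u=np.mgrid[:384,:512]
    return c,bydepth(c,np.c_[u.ravel(),v.ravel()])
if __name__=='__main__':
    ct,pt=cloud('top'); cs,ps=cloud('scene')
    hs={'top':(ct,pt),'scene':(cs,ps)}
    for k,(u,v,r,h) in T.items():
        g=byz(ct,[[u*.64,v*.64]],h)[0]
        for n,(c,p) in hs.items():
            near=np.hypot(*(p[:,:2]-g[:2]).T)<62
            if k.startswith('board'):
                hsv=cv2.cvtColor(c['frame'],cv2.COLOR_BGR2HSV).reshape(-1,3); H,S,V=hsv.T.astype(int)
                m={'board_red':(H<8)|(H>172),'board_yellow':(H>26)&(H<34),'board_green':(H>45)&(H<85)}[k]&(S>150)&(V>60)&near
                uv=np.argwhere(m.reshape(384,512))[:,::-1]; q=byz(c,uv,4); zz=p[m][:,2]
            else:
                near=np.hypot(*(p[:,:2]-g[:2]).T)<(58 if 'box' in k or 'red' in k else 34)
                m=near&(p[:,2]>h-7)&(p[:,2]<h+8) ; q=p[m]; zz=q[:,2]
            if len(q)<5: print(k,n,'few',np.round(g)); continue
            (cx,cy),(a,b),t=cv2.minAreaRect(q[:,:2].astype(np.float32))
            if a<b: t+=90
            print(k,n,'guess',np.round(g[:2]),'c',round(cx),round(cy),'size',round(max(a,b)),round(min(a,b)),'yaw',round((t+90)%180-90,1),'mean',np.round(q.mean(0)[:2],1),'z',np.round(np.median(zz),1),'n',len(q))
E
python3 meas.py
```

```text
board_red top guess [ 497. -423.] c 499 -424 size 114 52 yaw 56.8 mean [ 498.7 -423.4] z 3.9 n 803
board_red scene guess [ 497. -423.] c 498 -424 size 111 48 yaw 56.2 mean [ 499.7 -422.9] z 3.7 n 227
board_yellow top guess [526. 415.] c 527 418 size 114 53 yaw -40.5 mean [526.7 418.2] z 4.4 n 832
board_yellow scene guess [526. 415.] c 528 438 size 85 11 yaw -54.2 mean [526.3 438.8] z 4.1 n 9
board_green top guess [ 414. -234.] c 413 -234 size 66 65 yaw 88.6 mean [ 412.9 -233.4] z 3.9 n 536
board_green scene guess [ 414. -234.] c 412 -232 size 62 54 yaw -72.0 mean [ 401.5 -233.4] z 3.7 n 18
yellow_box top guess [645. 141.] c 647 143 size 98 41 yaw 23.3 mean [646.6 142.4] z 27.8 n 580
yellow_box scene guess [645. 141.] c 649 142 size 104 41 yaw 22.0 mean [652.8 143.1] z 27.1 n 328
red_wide top guess [491. -23.] c 494 -21 size 100 50 yaw 1.7 mean [494.1 -21.1] z 29.6 n 772
red_wide scene guess [491. -23.] c 494 -22 size 104 52 yaw 2.2 mean [499.1 -21.3] z 29.1 n 289
green_tin top guess [ 628. -163.] c 631 -164 size 53 53 yaw -46.0 mean [ 630.4 -164. ] z 41.4 n 350
green_tin scene guess 
[... 479 characters left out ...]
-129 size 15 6 yaw 88.9 mean [ 526.  -128.6] z 40.2 n 11
bell scene guess [ 521. -124.] c 525 -130 size 9 7 yaw 15.0 mean [ 525.4 -129.7] z 37.6 n 8
ticket top guess [520. 123.] c 524 128 size 39 3 yaw 76.3 mean [524.2 127.8] z 50.4 n 23
ticket scene guess [520. 123.] c 525 127 size 41 8 yaw 79.9 mean [525.5 128.6] z 48.7 n 29
pral1 top guess [550. 277.] c 552 278 size 40 20 yaw -2.2 mean [552.2 278.5] z 12.6 n 105
pral1 scene guess [550. 277.] c 554 280 size 43 20 yaw 0.8 mean [556.2 280.1] z 12.0 n 51
pral2 top guess [ 545. -277.] c 546 -277 size 44 21 yaw -27.5 mean [ 545.4 -275.7] z 12.3 n 92
pral2 scene guess [ 545. -277.] c 547 -276 size 41 20 yaw -20.5 mean [ 548.6 -276.8] z 11.1 n 38
```

```bash
cat > plan.py <<'E'
# usage: plan.py x y z yaw [x y z yaw ...]: per leg, shift/turn in the tool axes at the leg's start
import sys
from h import *
o=status.get_obs(); p=np.array(o['position']); y=o['ee_rot'][2]
print('now',np.round(p,1),np.round(o['ee_rot'],1),'q',np.round(o['joint_positions'],0),'F',np.round(o['force'],1),'w',round(o['width'],2),'t',round(o['clock'],1))
a=np.array(sys.argv[1:],float).reshape(-1,4)
for t in a:
    d=t[:3]-p; c,s=np.cos(np.radians(y)),np.sin(np.radians(y)); dy=(t[3]-y+180)%360-180
    sh=np.round(np.array([c*d[0]+s*d[1],s*d[0]-c*d[1],-d[2]])/1e3,3)
    print('to',t,'shift m',sh,'len',round(float(np.linalg.norm(sh)),3),'az',round(-np.radians(dy),3)); p,y=t[:3],t[3]
E
python3 plan.py 421 354 200 3 647 142.5 120 23 647 142.5 5 23
```

```text
now [195.8 566.8 204.3] [179.9  -0.  -19.1] q [ 90.   2.   5.  -0. -93. -19.] F [ 1.  -0.6  0.8] w 1.0 t 0.1
to [421. 354. 200.   3.] shift m [0.282 0.128 0.004] len 0.31 az -0.385
to [647.  142.5 120.   23. ] shift m [0.215 0.223 0.08 ] len 0.32 az -0.349
to [647.  142.5   5.   23. ] shift m [0.    0.    0.115] len 0.115 az -0.0
```

```bash
python3 -m handwheel '[[0.025,0.011,0,0,0,0,1],[0.065,0.028,0.005,0,0,0,1],[0.105,0.046,0.01,0,0,0,1],[0.145,0.064,0.018,0,0,0,1],[0.188,0.084,0.028,0,0,0,1]]' 40
python3 -m handwheel '[[0.038,0.017,0.006,0,0,0,1],[0.076,0.034,0.012,0,0,0,1],[0.113,0.05,0.018,0,0,0,1],[0.15,0.067,0.024,0,0,0,1],[0.188,0.084,0.028,0,0,0,1]]'
python3 -m handwheel '[[0.043,0.019,0.006,0,0,-0.147,1],[0.083,0.037,0.012,0,0,-0.294,1],[0.121,0.054,0.018,0,0,-0.44,1],[0.155,0.07,0.024,0,0,-0.587,1],[0.188,0.085,0.028,0,0,-0.734,1]]'
python3 plan.py 647 142.5 5 23
python3 - <<'E'
from h import *
c=cam('wrist','w1.png'); print(np.round(c['pose'],2).tolist(), c['k1'])
E
```

```text
clock: 0.6
position: [347.0, 425.1, 176.8]
ee_rot: [-180.0, 0.0, -19.0]
force: [0.5, 0.8, -0.4]
width: 1.001
clock: 1.1
position: [497.1, 284.0, 148.3]
ee_rot: [180.0, 0.0, -19.1]
force: [0.2, 0.6, 0.3]
width: 0.998
clock: 1.6
position: [647.1, 142.0, 119.8]
ee_rot: [-180.0, 0.1, 22.9]
force: [-0.9, 0.9, -0.3]
width: 1.002
now [647.1 142.  119.8] [-1.80e+02  1.00e-01  2.29e+01] q [ 30.  12.   7.  -0. -85.  83.] F [-0.9  0.9 -0.3] w 1.0 t 1.6
to [647.  142.5   5.   23. ] shift m [ 0.    -0.     0.115] len 0.115 az -0.002
[[0.39, -0.87, -0.3, 725.44], [-0.92, -0.37, -0.13, 174.91], [0.0, 0.33, -0.94, 289.67], [0.0, 0.0, 0.0, 1.0]] -0.059757237283139406
```

View pics/w1.png

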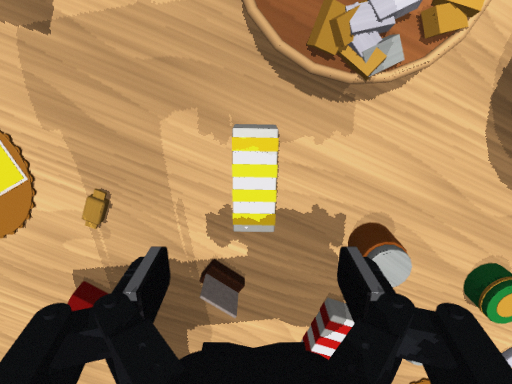

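Wrist view: the yellow box lies at cols 233-278, rows 125-230, square between the fingers (tips at cols 155, 350). I check its position with this second view.

```bash
cat > wm.py <<'E'
# usage: wm.py x y R zlo zhi : box fit of points near x,y at heights zlo..zhi from the wrist depth
import sys
from h import *
x,y,R,a,b=map(float,sys.argv[1:6]); c=cam(sys.argv[6] if len(sys.argv)>6 else 'wrist'); v,u=np.mgrid[:384,:512]
p=bydepth(c,np.c_[u.ravel(),v.ravel()]); q=p[(np.hypot(p[:,0]-x,p[:,1]-y)<R)&(p[:,2]>a)&(p[:,2]<b)]
(cx,cy),(w,h),t=cv2.minAreaRect(q[:,:2].astype(np.float32)); t+=90*(w<h)
print('c',round(cx,1),round(cy,1),'size',round(w),round(h),'yaw',round((t+90)%180-90,1),'z',np.round(np.median(q[:,2]),1),'n',len(q))
E
python3 wm.py 647 142 60 23 34
```

```text
c 646.4 140.3 size 100 41 yaw 22.6 z 29.5 n 4667
```

```bash
python3 -m handwheel '[[0,0,0.03,0,0,0,1],[0,0,0.065,0,0,0,1],[0,0,0.09,0,0,0,1],[0,0,0.105,0,0,0,1],[0,0,0.115,0,0,0,1]]' 40
python3 -m handwheel '[[0,0,0,0,0,0,-1],[0,0,0,0,0,0,-1],[0,0,0,0,0,0,-1],[0,0,0,0,0,0,-1],[0,0,0,0,0,0,-1]]' 40
python3 -m handwheel '[[0,0,0,0,0,0,-1],[0,0,0,0,0,0,-1],[0,0,-0.01,0,0,0,-1],[0,0,-0.02,0,0,0,-1],[0,0,-0.03,0,0,0,-1]]'
python3 plan.py 647 142 120 22.6  526.7 418.2 120 -40.5 526.7 418.2 10 -40.5
```

```text
clock: 2.2
position: [645.8, 143.7, 4.9]
ee_rot: [180.0, 0.1, 22.6]
force: [0.8, 0.6, 0.4]
width: 1.0
clock: 2.7
position: [646.8, 143.8, 7.0]
ee_rot: [180.0, -0.1, 22.6]
force: [-0.5, 0.6, -0.6]
width: 0.143
clock: 3.2
position: [646.8, 143.8, 37.8]
ee_rot: [180.0, -0.1, 22.6]
force: [0.3, 0.6, -0.1]
width: -0.002
now [646.8 143.8  37.8] [ 1.80e+02 -1.00e-01  2.26e+01] q [ 30.  14.   0.   0. -76.  83.] F [ 0.3  0.6 -0.1] w -0.0 t 3.2
to [647.  142.  120.   22.6] shift m [-0.     0.002 -0.082] len 0.082 az -0.0
to [526.7 418.2 120.  -40.5] shift m [-0.005 -0.301 -0.   ] len 0.301 az 1.101
to [526.7 418.2  10.  -40.5] shift m [ 0.   -0.    0.11] len 0.11 az -0.0
```

The fingers shut on nothing; look.

```bash
python3 - <<'E'
from h import *
cam('wrist','w2.png')
E
python3 wm.py 647 142 75 20 34 top
```

```text
c 628.4 134.4 size 57 40 yaw 22.5 z 27.5 n 316
```

View pics/w2.png

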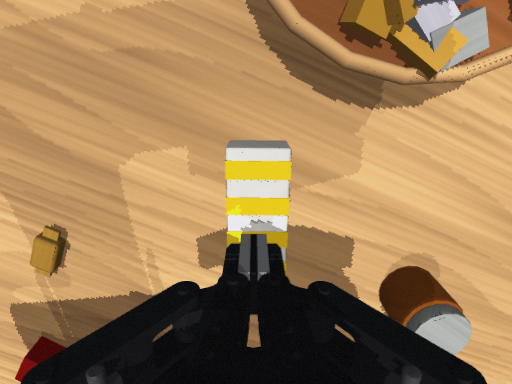

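Run:
```python
from h import *
o=status.get_obs(); print(np.round(o['position'],1))
c=cam('wrist'); P=np.array(c['pose']); print(np.round(P[:3,3]-o['position'],1))
for uv in [(255,236),(255,240),(246,240),(264,240),(255,250),(250,270),(258,165),(258,205),(230,230),(283,240),(240,225),(235,240),(258,147),(150,150)]: print(uv,np.round(bydepth(c,[uv])[0],1))
c=cam('scene','s2.png')
a=c['frame'][150:300,200:380]; cv2.imwrite('pics/s2c.png',cv2.resize(a,None,fx=4,fy=4,interpolation=cv2.INTER_CUBIC))
```

```text
[647.8 144.1  39.3]
[ 77.6  32.2 170.3]
(255, 236) [658.4 147.3  72.7]
(255, 240) [658.6 147.4  77.3]
(246, 240) [656.8 151.5  77.1]
(264, 240) [660.7 143.5  78.1]
(255, 250) [659.1 147.7  87.8]
(250, 270) [657.4 149.3 102.4]
(258, 165) [683.6 155.5  30.4]
(258, 205) [658.9 145.1  29.9]
(230, 230) [634.6 155.2  28.7]
(283, 240) [641.2 119.1  28.3]
(240, 225) [640.7 150.4  28.8]
(235, 240) [629.2 149.4  29.4]
(258, 147) [692.5 159.2  22.6]
(150, 150) [6.573e+02 2.272e+02 5.000e-01]
```

View pics/s2c.png

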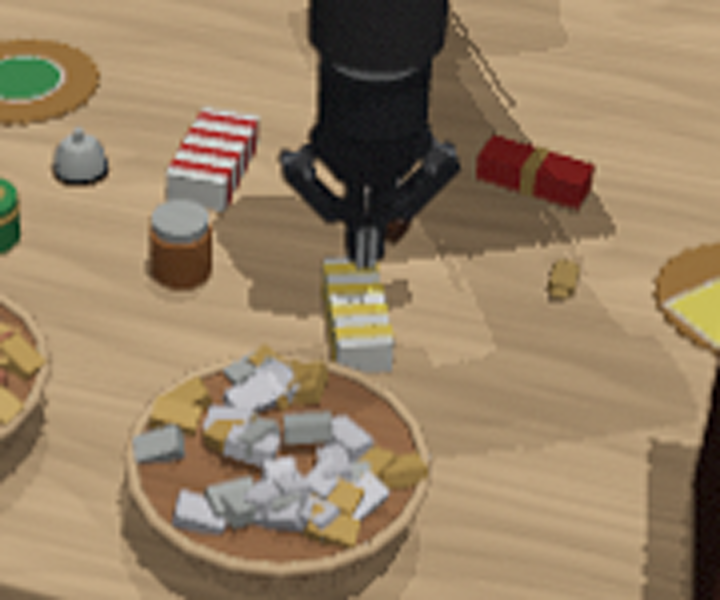

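Run:
```python
from h import *
o=status.get_obs(); print(np.round(o['position'],1))
for n in ('wrist','scene'):
    c=cam(n); v,u=np.mgrid[:384,:512]; p=bydepth(c,np.c_[u.ravel(),v.ravel()])
    m=(np.hypot(p[:,0]-647,p[:,1]-143)<25)&(p[:,2]>36); q=p[m]; i=np.argsort(q[:,2])[:12]
    print(n); print(np.c_[u.ravel()[m][i],v.ravel()[m][i],np.round(q[i],1)])
c=cam('scene'); print(np.round([bydepth(c,[(291,r)])[0] for r in range(204,222,2)],1))
```

```text
[646.6 143.9  36.8]
wrist
[[249.  234.  655.6 149.7  67. ]
 [251.  234.  656.1 148.8  67.2]
 [258.  234.  657.5 145.4  67.2]
 [260.  234.  657.9 144.5  67.2]
 [241.  234.  654.2 153.7  67.4]
 [261.  234.  658.2 144.1  67.5]
 [263.  234.  658.7 143.1  67.5]
 [246.  234.  655.3 151.3  67.6]
 [256.  234.  657.4 146.5  67.7]
 [264.  234.  659.  142.7  67.8]
 [255.  234.  657.3 147.   67.9]
 [242.  234.  654.7 153.3  68. ]]
scene
[[290.  217.  657.9 146.1  64.6]
 [289.  217.  659.7 143.6  65.4]
 [291.  217.  658.1 149.   65.5]
 [292.  217.  657.8 151.8  66. ]
 [293.  217.  657.  154.6  66.1]
 [290.  216.  655.8 145.4  66.5]
 [292.  216.  655.4 151.2  67.7]
 [294.  215.  649.5 155.5  67.8]
 [293.  216.  655.3 154.   68.3]
 [291.  216.  658.  148.8  69.1]
 [292.  215.  653.5 150.6  69.7]
 [293.  215.  653.1 153.4  70.1]]
[[642.4 143.3  99.3]
 [647.5 144.8  96.2]
 [660.  147.9  99. ]
 [659.2 148.1  91.3]
 [658.6 148.3  83.8]
 [656.7 148.2  75.2]
 [659.2 149.1  70. ]
 [617.1 140.1  28. ]
 [629.3 143.1  30.6]]
```

Both cameras put the shut fingertips at z≈65 with the state reading 38: the real tips end about 27 mm above the reported TCP (lateral agrees). The box has not moved; I correct for this by going deeper, watching the force.

```bash
python3 -m handwheel '[[0,0.001,0,0,0,0,1],[0,0.002,0,0,0,0,1],[0,0.002,0,0,0,0,1],[0,0.002,0,0,0,0,1],[0,0.002,0,0,0,0,1]]' 40
python3 -m handwheel '[[0,0,0.01,0,0,0,1],[0,0,0.02,0,0,0,1],[0,0,0.03,0,0,0,1],[0,0,0.038,0,0,0,1],[0,0,0.045,0,0,0,1]]'
python3 -m handwheel '[[0,0,0.005,0,0,0,1],[0,0,0.01,0,0,0,1],[0,0,0.014,0,0,0,1],[0,0,0.017,0,0,0,1],[0,0,0.017,0,0,0,1]]'
python3 -m handwheel '[[0,0,0,0,0,0,-1],[0,0,0,0,0,0,-1],[0,0,0,0,0,0,-1],[0,0,0,0,0,0,-1],[0,0,0,0,0,0,-1]]' 40
python3 - <<'E'
from h import *
cam('wrist','w3.png'); o=status.get_obs(); print(np.round(o['joint_positions'],1))
E
```

```text
clock: 4.05
position: [647.2, 141.8, 36.2]
ee_rot: [180.0, 0.0, 22.6]
force: [-0.1, 0.1, -0.0]
width: 0.846
clock: 4.55
position: [646.8, 141.7, -10.1]
ee_rot: [180.0, 0.1, 22.6]
force: [0.5, 0.1, -0.2]
width: 1.001
clock: 5.05
position: [646.9, 141.8, -26.2]
ee_rot: [180.0, 0.0, 22.6]
force: [0.8, -0.2, 0.3]
width: 1.002
clock: 5.55
position: [647.4, 141.9, -25.4]
ee_rot: [180.0, -0.0, 22.6]
force: [-0.0, 0.9, 1.7]
width: 0.459
[ 29.6  16.7  -3.4   0.  -69.9  83. ]
```

View pics/w3.png

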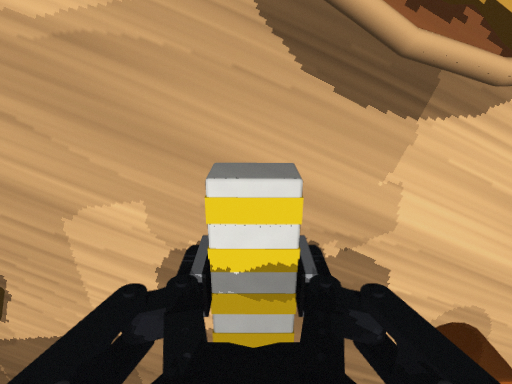

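Gripped at 39 mm opening as it should be. Lift and carry.

```bash
python3 -m handwheel '[[0,0,-0.01,0,0,0,-1],[0,0,-0.03,0,0,0,-1],[0,0,-0.055,0,0,0,-1],[0,0,-0.08,0,0,0,-1],[0,0,-0.1,0,0,0,-1]]' 40
python3 plan.py 526.7 418.2 75 -40.5 526.7 418.2 -20 -40.5
```

```text
clock: 6.1
position: [647.3, 141.8, 76.1]
ee_rot: [180.0, -0.0, 22.6]
force: [-0.2, 0.7, -1.9]
width: 0.458
now [647.3 141.8  76.1] [180.   -0.   22.6] q [ 30.  13.   3.   0. -80.  83.] F [-0.2  0.7 -1.9] w 0.46 t 6.1
to [526.7 418.2  75.  -40.5] shift m [-0.005 -0.301  0.001] len 0.301 az 1.101
to [526.7 418.2 -20.  -40.5] shift m [ 0.    -0.     0.095] len 0.095 az -0.0
```

```bash
python3 -m handwheel '[[0,-0.015,0,0,0,0,-1],[-0.001,-0.045,0,0,0,0,-1],[-0.001,-0.08,0,0,0,0,-1],[-0.002,-0.115,0,0,0,0,-1],[-0.002,-0.15,0,0,0,0,-1]]' 40
python3 -m handwheel '[[0,-0.035,0,0,0,0.08,-1],[-0.001,-0.07,0,0,0,0.18,-1],[-0.002,-0.105,0,0,0,0.3,-1],[-0.003,-0.135,0,0,0,0.42,-1],[-0.003,-0.151,0,0,0,0.54,-1]]'
python3 -m handwheel '[[0,0,0,0,0,0.12,-1],[0,0,0,0,0,0.24,-1],[0,0,0,0,0,0.36,-1],[0,0,0,0,0,0.47,-1],[0,0,0,0,0,0.561,-1]]'
python3 plan.py  526.7 418.2 -15 -40.5
python3 - <<'E'
from h import *
cam('wrist','w4.png')
E
```

```text
clock: 6.6
position: [585.9, 281.0, 72.9]
ee_rot: [-180.0, 0.1, 22.6]
force: [0.9, -0.3, -1.7]
width: 0.463
clock: 7.1
position: [524.4, 420.1, 72.6]
ee_rot: [179.9, 0.1, -8.5]
force: [0.5, -0.5, -1.1]
width: 0.46
clock: 7.6
position: [525.7, 417.9, 72.7]
ee_rot: [179.9, 0.0, -40.7]
force: [-0.5, 0.9, -0.9]
width: 0.459
now [525.7 417.9  72.7] [179.9   0.  -40.7] q [ 55.  14.   5.  -0. -80.  -6.] F [-0.5  0.9 -0.9] w 0.46 t 7.6
to [526.7 418.2 -15.  -40.5] shift m [ 0.001 -0.001  0.088] len 0.088 az -0.004
```

View pics/w4.png

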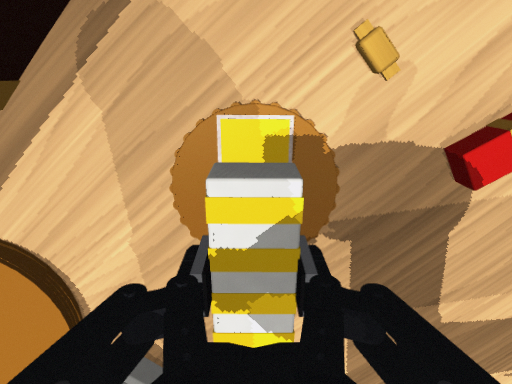

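Box (cols 205-303) and mat (cols 217-295) share centre line col 256, parallel. Lower, release, retreat.

```bash
python3 -m handwheel '[[0.001,0,0.025,0,0,0,-1],[0.001,-0.001,0.05,0,0,0,-1],[0.001,-0.001,0.073,0,0,0,-1],[0.001,-0.001,0.087,0,0,0,-1],[0.001,-0.001,0.093,0,0,0,-1]]' 40
python3 -m handwheel '[[0,0,0.001,0,0,0,-1],[0,0,0.001,0,0,0,0.5],[0,0,0.001,0,0,0,0.5],[0,0,0.001,0,0,0,0.5],[0,0,0.001,0,0,0,0.5]]'
python3 -m handwheel '[[0,0,-0.01,0,0,0,0.5],[0,0,-0.025,0,0,0,0.5],[0,0,-0.05,0,0,0,0.5],[0,0,-0.08,0,0,0,1],[0,0,-0.11,0,0,0,1]]'
python3 wm.py 526 418 60 25 40; python3 wm.py 526 418 60 25 40 top
python3 plan.py 632 -164 120 -110
```

```text
clock: 8.15
position: [527.1, 417.2, -21.3]
ee_rot: [179.8, 0.0, -40.4]
force: [-1.6, 0.7, 4.5]
width: 0.461
clock: 8.65
position: [528.6, 418.2, -19.0]
ee_rot: [-179.9, -0.0, -40.5]
force: [-0.4, 0.6, -1.2]
width: 0.757
clock: 9.15
position: [528.6, 417.9, 93.1]
ee_rot: [-179.9, -0.0, -40.5]
force: [0.3, 0.4, 0.6]
width: 1.0
c 527.5 418.9 size 41 100 yaw -40.7 z 33.4 n 5715
c 529.9 420.6 size 43 101 yaw -41.1 z 31.5 n 383
now [530.9 419.8  98.5] [-1.794e+02 -1.000e-01 -4.050e+01] q [ 55.  14.   7.   0. -82.  -6.] F [0.1 0.1 0.6] w 1.0 t 9.2
to [ 632. -164.  120. -110.] shift m [ 0.456  0.378 -0.022] len 0.593 az 1.213
```

Yellow box sits within ~3 mm and 0.5° of its mat. Next the tin (any yaw will do).

```bash
python3 -m handwheel '[[0.015,0.012,0,0,0,0,1],[0.045,0.037,0,0,0,0,1],[0.08,0.066,0,0,0,0,1],[0.116,0.096,0,0,0,0,1],[0.152,0.126,0,0,0,0,1]]'
python3 -m handwheel '[[0.036,0.03,0,0,0,0,1],[0.072,0.06,0,0,0,0,1],[0.108,0.09,0,0,0,0,1],[0.144,0.119,0,0,0,0,1],[0.18,0.149,0,0,0,0,1]]'
python3 -m handwheel '[[0.036,0.03,0,0,0,0,1],[0.07,0.058,0,0,0,0,1],[0.098,0.081,0,0,0,0,1],[0.116,0.097,0,0,0,0,1],[0.124,0.103,0,0,0,0,1]]'
python3 wm.py 632 -164 36 37 50
python3 plan.py 631 -164 -18 -40.5
```

```text
clock: 9.75
position: [561.9, 220.9, 90.5]
ee_rot: [180.0, -0.0, -40.5]
force: [1.5, 0.3, -0.3]
width: 1.003
clock: 10.25
position: [601.8, -9.4, 90.7]
ee_rot: [-180.0, -0.0, -40.5]
force: [1.5, 1.0, -0.5]
width: 0.999
clock: 10.75
position: [628.8, -168.7, 90.1]
ee_rot: [180.0, 0.0, -40.7]
force: [0.1, 1.2, -0.3]
width: 0.998
c 631.3 -166.2 size 53 53 yaw -70.0 z 43.4 n 3523
now [ 629.  -168.7   90. ] [179.9   0.  -40.7] q [  3.  11.   2.   0. -81.  47.] F [-1.  -0.7 -0.2] w 1.0 t 10.8
to [ 631.  -164.   -18.   -40.5] shift m [-0.002 -0.005  0.108] len 0.108 az -0.003
```

```bash
python3 -m handwheel '[[0,-0.002,0.03,0,0,0,1],[-0.001,-0.004,0.06,0,0,0,1],[-0.001,-0.004,0.085,0,0,0,1],[-0.001,-0.004,0.102,0,0,0,1],[-0.001,-0.004,0.11,0,0,0,1]]'
python3 -m handwheel '[[0,0,0,0,0,0,-1],[0,0,0,0,0,0,-1],[0,0,0,0,0,0,-1],[0,0,0,0,0,0,-1],[0,0,0,0,0,0,-1]]' 40
python3 -m handwheel '[[0,0,-0.01,0,0,0,-1],[0,0,-0.03,0,0,0,-1],[0,0,-0.055,0,0,0,-1],[0,0,-0.08,0,0,0,-1],[0,0,-0.1,0,0,0,-1]]' 40
python3 plan.py 413 -234 78 -40.5
python3 wm.py 631 -165 35 110 155
```

```text
clock: 11.3
position: [630.5, -161.3, -21.5]
ee_rot: [179.9, 0.1, -40.5]
force: [-0.1, 0.4, 1.1]
width: 0.997
clock: 11.8
position: [632.8, -162.1, -17.7]
ee_rot: [-179.9, -0.2, -40.5]
force: [-0.1, 1.0, 5.8]
width: 0.623
clock: 12.3
position: [631.4, -161.9, 81.8]
ee_rot: [-180.0, -0.0, -40.5]
force: [0.5, 0.3, -2.9]
width: 0.622
now [ 631.4 -161.9   81.8] [-180.    -0.   -40.5] q [  3.  11.   2.  -0. -80.  46.] F [ 0.5  0.3 -2.9] w 0.62 t 12.3
to [ 413.  -234.    78.   -40.5] shift m [-0.119  0.197  0.004] len 0.23 az -0.0
c 633.7 -163.0 size 62 54 yaw 19.0 z 142.6 n 14602
```

```bash
python3 -m handwheel '[[-0.01,0.017,0,0,0,0,-1],[-0.03,0.049,0,0,0,0,-1],[-0.05,0.082,0,0,0,0,-1],[-0.07,0.115,0,0,0,0,-1],[-0.088,0.144,0,0,0,0,-1]]' 40
python3 -m handwheel '[[-0.016,0.027,0,0,0,0,-1],[-0.026,0.044,0,0,0,0,-1],[-0.033,0.053,0,0,0,0,-1],[-0.033,0.053,0,0,0,0,-1],[-0.033,0.053,0,0,0,0,-1]]' 40
python3 wm.py 413 -234 32 114 155
python3 plan.py 413 -234 -16 -40.5
python3 - <<'E'
from h import *
cam('wrist','w5.png')
E
```

```text
clock: 12.85
position: [468.9, -214.5, 79.5]
ee_rot: [180.0, 0.1, -40.5]
force: [0.1, -0.9, -0.7]
width: 0.618
clock: 13.35
position: [412.0, -233.0, 80.2]
ee_rot: [-180.0, -0.0, -40.5]
force: [0.4, -0.0, -2.1]
width: 0.618
c 414.1 -234.3 size 58 55 yaw 9.6 z 141.1 n 13744
now [ 412.1 -232.9   80.1] [-180.     0.   -40.5] q [ -5. -17. -25.  -0. -81.  54.] F [ 0.4  0.2 -1.8] w 0.62 t 13.4
to [ 413.  -234.   -16.   -40.5] shift m [0.001 0.    0.096] len 0.096 az 0.0
```

View pics/w5.png

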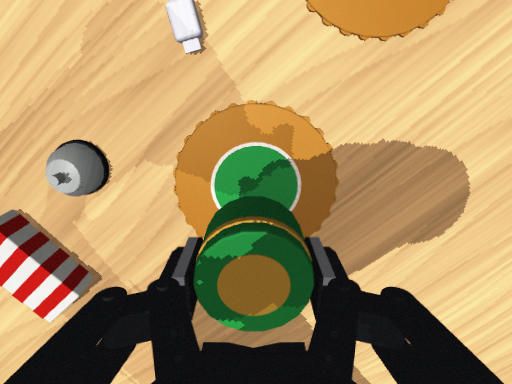

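Tin (col 254) and green mat (col 256) in line; the tin's measured centre matches the board's to about 1 mm. Lower and release.

```bash
python3 -m handwheel '[[0,0,0.025,0,0,0,-1],[0,0,0.05,0,0,0,-1],[0,0,0.075,0,0,0,-1],[0,0,0.09,0,0,0,-1],[0,0,0.095,0,0,0,-1]]' 40
python3 -m handwheel '[[0,0,0.001,0,0,0,-1],[0,0,0.001,0,0,0,0.7],[0,0,0.001,0,0,0,0.7],[0,0,0.001,0,0,0,0.7],[0,0,0.001,0,0,0,0.7]]'
python3 -m handwheel '[[0,0,-0.01,0,0,0,0.7],[0,0,-0.025,0,0,0,0.7],[0,0,-0.05,0,0,0,0.7],[0,0,-0.08,0,0,0,1],[0,0,-0.11,0,0,0,1]]'
python3 wm.py 413 -234 36 40 55; python3 wm.py 413 -234 36 40 55 top
python3 plan.py 494 -21.5 90 -178.2
```

```text
clock: 13.95
position: [411.3, -233.1, -14.4]
ee_rot: [179.8, 0.1, -40.4]
force: [-12.3, 9.1, 26.9]
width: 0.62
clock: 14.45
position: [411.7, -233.2, -15.8]
ee_rot: [180.0, -0.0, -40.5]
force: [0.2, 0.4, 0.1]
width: 0.85
clock: 14.95
position: [411.4, -233.3, 96.2]
ee_rot: [180.0, -0.0, -40.5]
force: [1.3, -0.1, 0.5]
width: 1.002
c 413.7 -234.9 size 53 53 yaw 49.2 z 47.4 n 3513
c 0.0 0.0 size 0 0 yaw 0.0 z nan n 0
now [ 414.  -234.3  100.2] [-179.8   -0.5  -40.5] q [ -5. -17. -24.   0. -83.  54.] F [-0.2 -0.4  0.4] w 1.0 t 15.1
to [ 494.   -21.5   90.  -178.2] shift m [-0.077 -0.214  0.01 ] len 0.228 az 2.404
  return _methods._mean(a, axis=axis, dtype=dtype,
  ret = ret.dtype.type(ret / rcount)
```

```bash
python3 -m handwheel '[[-0.005,-0.015,0,0,0,0.1,1],[-0.02,-0.055,0,0,0,0.22,1],[-0.036,-0.1,0,0,0,0.36,1],[-0.052,-0.148,0,0,0,0.5,1],[-0.067,-0.19,0,0,0,0.64,1]]'
python3 -m handwheel '[[0,0,0,0,0,0.14,1],[0,0,0,0,0,0.28,1],[0,0,0,0,0,0.42,1],[0,0,0,0,0,0.56,1],[0,0,0,0,0,0.7,1]]'
python3 -m handwheel '[[0,0,0,0,0,0.14,1],[0,0,0,0,0,0.28,1],[0,0,0,0,0,0.42,1],[0,0,0,0,0,0.56,1],[0,0,0,0,0,0.7,1]]'
python3 -m handwheel '[[0,0,0,0,0,0.12,1],[0,0,0,0,0,0.24,1],[0,0,0,0,0,0.34,1],[0,0,0,0,0,0.364,1],[0,0,0,0,0,0.364,1]]'
python3 wm.py 494 -21.5 60 25 40;python3 plan.py 494 -21.5 90 -178.2
```

```text
clock: 15.55
position: [481.1, -52.9, 94.8]
ee_rot: [-179.9, -0.0, -76.2]
force: [1.0, 0.0, -0.2]
width: 1.001
clock: 16.05
position: [480.7, -54.4, 94.5]
ee_rot: [-180.0, -0.0, -116.3]
force: [-0.1, 0.4, 0.4]
width: 1.001
clock: 16.55
position: [480.7, -54.5, 94.5]
ee_rot: [-180.0, 0.0, -156.4]
force: [0.4, -0.5, -0.7]
width: 0.999
clock: 17.05
position: [480.7, -54.5, 94.4]
ee_rot: [-180.0, 0.0, -176.8]
force: [0.6, 0.1, -1.0]
width: 0.998
c 491.9 -22.8 size 101 51 yaw 1.6 z 31.4 n 6646
now [480.7 -54.5  94.4] [-180.     0.  -176.8] q [  18.  -15.  -23.    0.  -82. -104.] F [0.2 0.3 0.2] w 1.0 t 17.1
to [ 494.   -21.5   90.  -178.2] shift m [-0.015  0.032  0.004] len 0.036 az 0.025
```

```bash
python3 -m handwheel '[[-0.006,0.014,0.005,0,0,0.02,1],[-0.012,0.028,0.02,0,0,0.025,1],[-0.014,0.032,0.04,0,0,0.025,1],[-0.014,0.032,0.06,0,0,0.025,1],[-0.014,0.032,0.075,0,0,0.025,1]]'
python3 -m handwheel '[[0,0,0.01,0,0,0,1],[0,0,0.02,0,0,0,1],[0,0,0.03,0,0,0,1],[0,0,0.04,0,0,0,1],[0,0,0.044,0,0,0,1]]'
python3 -m handwheel '[[0,0,0,0,0,0,-1],[0,0,0,0,0,0,-1],[0,0,0,0,0,0,-1],[0,0,0,0,0,0,-1],[0,0,0,0,0,0,-1]]' 40
python3 -m handwheel '[[0,0,-0.01,0,0,0,-1],[0,0,-0.03,0,0,0,-1],[0,0,-0.055,0,0,0,-1],[0,0,-0.08,0,0,0,-1],[0,0,-0.1,0,0,0,-1]]' 40
python3 -m handwheel '[[0,0,0,0,0,0,-1],[0,0,0,0,0,0,-1],[0,0,0,0,0,0,-1],[0,0,0,0,0,0,-1],[0,0,0,0,0,0,-1]]' 40
python3 wm.py 493 -22 60 120 140; python3 plan.py 498.7 -423.6 78 -123.4
```

```text
clock: 17.6
position: [492.5, -21.7, 17.9]
ee_rot: [-180.0, -0.1, -178.2]
force: [0.3, -1.0, -0.4]
width: 1.002
clock: 18.1
position: [492.4, -21.9, -25.9]
ee_rot: [-180.0, -0.1, -178.3]
force: [0.5, 0.0, -0.4]
width: 1.003
clock: 18.6
position: [493.6, -21.6, -24.0]
ee_rot: [-180.0, 0.1, -178.3]
force: [0.5, 0.3, 3.5]
width: 0.575
clock: 19.1
position: [492.9, -21.7, 77.0]
ee_rot: [180.0, 0.0, -178.3]
force: [0.3, 0.8, -1.6]
width: 0.58
clock: 19.6
position: [492.5, -21.9, 74.3]
ee_rot: [-180.0, -0.1, -178.3]
force: [0.2, 0.4, -1.9]
width: 0.581
c 487.7 -22.1 size 94 78 yaw 1.3 z 129.7 n 21824
now [492.6 -21.8  74.6] [-1.800e+02 -1.000e-01 -1.783e+02] q [  21.  -13.  -23.    0.  -80. -109.] F [-0.4  0.4 -1.8] w 0.58 t 19.6
to [ 498.7 -423.6   78.  -123.4] shift m [ 0.006 -0.402 -0.003] len 0.402 az -0.959
```

```bash
python3 -m handwheel '[[0,-0.015,0,0,0,0,-1],[0.001,-0.045,0,0,0,0,-1],[0.001,-0.085,0,0,0,0,-1],[0.002,-0.125,0,0,0,0,-1],[0.002,-0.165,0,0,0,0,-1]]' 40
python3 -m handwheel '[[0,-0.04,0,0,0,-0.06,-1],[0.001,-0.08,0,0,0,-0.14,-1],[0.002,-0.12,0,0,0,-0.24,-1],[0.003,-0.155,0,0,0,-0.34,-1],[0.004,-0.185,0,0,0,-0.44,-1]]'
python3 plan.py 498.7 -423.6 78 -123.4
```

```text
clock: 20.15
position: [495.5, -188.1, 75.1]
ee_rot: [-180.0, -0.0, -178.3]
force: [0.5, 0.0, -1.1]
width: 0.578
clock: 20.65
position: [496.6, -373.7, 74.6]
ee_rot: [180.0, -0.0, -152.9]
force: [0.7, 1.0, -0.3]
width: 0.578
now [ 496.6 -373.7   74.6] [ 180.    -0.  -152.9] q [-19.   7.  -4.   0. -79. -44.] F [ 0.7  1.  -0.3] w 0.58 t 20.6
to [ 498.7 -423.6   78.  -123.4] shift m [ 0.021 -0.045 -0.003] len 0.05 az -0.515
```

```bash
python3 -m handwheel '[[0.006,-0.013,0,0,0,-0.12,-1],[0.013,-0.028,0,0,0,-0.24,-1],[0.019,-0.04,0,0,0,-0.36,-1],[0.021,-0.045,0,0,0,-0.46,-1],[0.021,-0.045,0,0,0,-0.515,-1]]' 40
python3 -m handwheel '[[0,0,0,0,0,0,-1],[0,0,0,0,0,0,-1],[0,0,0,0,0,0,-1],[0,0,0,0,0,0,-1],[0,0,0,0,0,0,-1]]' 40
python3 plan.py 498.7 -423.6 -20 -123.4
python3 - <<'E'
from h import *
cam('wrist','w6.png')
E
```

```text
clock: 21.15
position: [498.3, -422.2, 74.3]
ee_rot: [179.9, -0.0, -123.5]
force: [0.1, 0.4, -1.8]
width: 0.58
clock: 21.65
position: [498.9, -421.3, 75.4]
ee_rot: [-180.0, -0.0, -123.6]
force: [0.6, -1.1, -1.4]
width: 0.579
now [ 498.9 -421.3   75.4] [-180.    -0.  -123.6] q [-23.  12.   1.   0. -80. -11.] F [ 0.6 -1.1 -1.4] w 0.58 t 21.6
to [ 498.7 -423.6  -20.  -123.4] shift m [ 0.002 -0.001  0.095] len 0.095 az -0.004
```

View pics/w6.png

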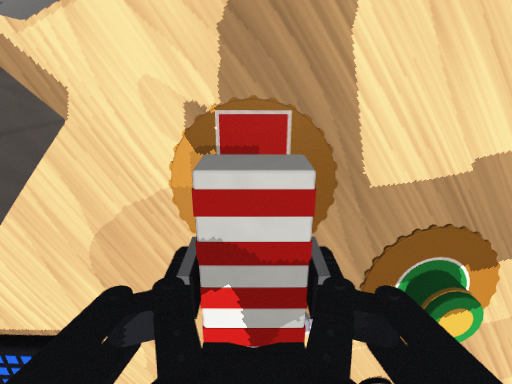

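Box (cols 193-316) lies in line with the red mat (216-292). Lower, release.

```bash
python3 -m handwheel '[[0.001,-0.001,0.025,0,0,0,-1],[0.002,-0.001,0.05,0,0,0,-1],[0.002,-0.001,0.073,0,0,0,-1],[0.002,-0.001,0.089,0,0,0,-1],[0.002,-0.001,0.094,0,0,0,-1]]' 40
python3 -m handwheel '[[0,0,0.001,0,0,0,-1],[0,0,0.001,0,0,0,0.6],[0,0,0.001,0,0,0,0.6],[0,0,0.001,0,0,0,0.6],[0,0,0.001,0,0,0,0.6]]'
python3 -m handwheel '[[0,0,-0.01,0,0,0,0.6],[0,0,-0.025,0,0,0,0.6],[0,0,-0.05,0,0,0,0.6],[0,0,-0.08,0,0,0,1],[0,0,-0.12,0,0,0,1]]'
python3 -m handwheel '[[0,0,0,0,0,0,1],[0,0,0,0,0,0,1],[0,0,0,0,0,0,1],[0,0,0,0,0,0,1],[0,0,0,0,0,0,1]]'
python3 wm.py 499 -424 60 28 42; python3 wm.py 499 -424 60 28 42 top
python3 plan.py 426 235 90 -100.7
```

```text
clock: 22.2
position: [497.9, -423.3, -19.9]
ee_rot: [179.9, -0.0, -123.6]
force: [-3.2, 3.6, 7.5]
width: 0.577
clock: 22.7
position: [498.9, -423.8, -19.0]
ee_rot: [-179.9, 0.0, -123.6]
force: [0.4, 0.6, -0.1]
width: 0.795
clock: 23.2
position: [497.9, -423.3, 101.5]
ee_rot: [179.9, -0.0, -123.6]
force: [0.4, -0.1, 0.3]
width: 1.001
clock: 23.7
position: [498.1, -423.4, 99.4]
ee_rot: [179.9, -0.0, -123.6]
force: [0.3, 0.5, 0.4]
width: 0.998
c 498.3 -425.6 size 101 51 yaw 56.2 z 35.3 n 7028
c 482.9 -451.0 size 21 48 yaw -26.0 z 33.6 n 89
now [ 498.3 -423.5   99.7] [ 179.9   -0.  -123.6] q [-23.  11.   4.   0. -82. -11.] F [ 0.1 -0.1 -0.1] w 1.0 t 23.8
to [ 426.   235.    90.  -100.7] shift m [-0.508  0.425  0.01 ] len 0.662 az -0.4
```

```bash
python3 -m handwheel '[[-0.015,0.013,0,0,0,0,1],[-0.045,0.038,0,0,0,0,1],[-0.08,0.067,0,0,0,0,1],[-0.115,0.097,0,0,0,0,1],[-0.15,0.126,0,0,0,0,1]]'
python3 -m handwheel '[[-0.037,0.031,0,0,0,0,1],[-0.074,0.062,0,0,0,0,1],[-0.111,0.093,0,0,0,0,1],[-0.148,0.124,0,0,0,0,1],[-0.185,0.155,0,0,0,0,1]]'
python3 -m handwheel '[[-0.037,0.031,0,0,0,-0.04,1],[-0.074,0.062,0.002,0,0,-0.12,1],[-0.111,0.093,0.004,0,0,-0.22,1],[-0.145,0.121,0.007,0,0,-0.32,1],[-0.165,0.138,0.01,0,0,-0.4,1]]'
python3 -m handwheel '[[0,0,0,0,0,0,1],[0,0,0,0,0,0,1],[0,0,0,0,0,0,1],[0,0,0,0,0,0,1],[0,0,0,0,0,0,1]]'
python3 wm.py 426 235 54 20 34; python3 plan.py 426 234.5 -25 -100.7
```

```text
clock: 24.3
position: [476.0, -227.5, 100.0]
ee_rot: [180.0, -0.0, -123.6]
force: [1.9, 0.7, 0.3]
width: 1.0
clock: 24.8
position: [449.3, 12.6, 100.5]
ee_rot: [-180.0, 0.0, -123.6]
force: [0.9, 1.2, 0.1]
width: 1.001
clock: 25.3
position: [425.5, 227.4, 90.1]
ee_rot: [-180.0, 0.0, -100.3]
force: [1.0, -0.6, 0.1]
width: 1.002
clock: 25.8
position: [426.6, 224.1, 90.5]
ee_rot: [-180.0, 0.0, -100.8]
force: [-0.3, 0.5, 0.3]
width: 1.0
c 424.4 233.4 size 90 35 yaw 79.5 z 27.2 n 4129
now [426.6 224.2  90.4] [-180.     0.  -100.8] q [ 52. -15. -23.   0. -82. -63.] F [ 0.3  0.6 -0.6] w 1.0 t 25.9
to [ 426.   234.5  -25.  -100.7] shift m [-0.01   0.002  0.115] len 0.115 az -0.001
```

```bash
python3 -m handwheel '[[-0.005,0.002,0.01,0,0,0,1],[-0.01,0.003,0.025,0,0,0,1],[-0.01,0.003,0.045,0,0,0,1],[-0.01,0.003,0.06,0,0,0,1],[-0.01,0.003,0.075,0,0,0,1]]'
python3 -m handwheel '[[0,0,0.01,0,0,0,1],[0,0,0.02,0,0,0,1],[0,0,0.03,0,0,0,1],[0,0,0.038,0,0,0,1],[0,0,0.04,0,0,0,1]]'
python3 -m handwheel '[[0,0,0,0,0,0,-1],[0,0,0,0,0,0,-1],[0,0,0,0,0,0,-1],[0,0,0,0,0,0,-1],[0,0,0,0,0,0,-1]]' 40
python3 -m handwheel '[[0,0,0,0,0,0,-1],[0,0,-0.015,0,0,0,-1],[0,0,-0.045,0,0,0,-1],[0,0,-0.08,0,0,0,-1],[0,0,-0.12,0,0,0,-1]]' 40
python3 -m handwheel '[[0,0,0,0,0,0,-1],[0,0,0,0,0,0,-1],[0,0,0,0,0,0,-1],[0,0,0,0,0,0,-1],[0,0,0,0,0,0,-1]]' 40
python3 plan.py 498.3 -425 95 -33.6
```

```text
clock: 26.35
position: [424.9, 234.9, 13.8]
ee_rot: [180.0, -0.0, -100.7]
force: [-0.3, 0.7, -0.5]
width: 0.992
clock: 26.85
position: [424.8, 234.7, -25.9]
ee_rot: [180.0, -0.1, -100.7]
force: [-0.7, -0.4, 0.9]
width: 1.0
clock: 27.35
position: [425.6, 235.5, -24.1]
ee_rot: [-180.0, 0.1, -100.7]
force: [0.6, 0.1, 2.7]
width: 0.393
clock: 27.85
position: [424.3, 234.4, 95.0]
ee_rot: [179.9, -0.1, -100.7]
force: [0.6, 0.7, -0.8]
width: 0.389
clock: 28.35
position: [424.8, 234.7, 94.0]
ee_rot: [179.9, -0.1, -100.7]
force: [1.0, -0.4, -1.6]
width: 0.386
now [424.8 234.7  94. ] [ 1.799e+02 -1.000e-01 -1.007e+02] q [ 53. -15. -22.  -0. -82. -63.] F [ 1.  -0.4 -1.6] w 0.39 t 28.4
to [ 498.3 -425.    95.   -33.6] shift m [ 0.635 -0.195 -0.001] len 0.664 az -1.171
```

```bash
python3 -m handwheel '[[0.015,-0.005,0,0,0,0,-1],[0.045,-0.014,0,0,0,0,-1],[0.085,-0.026,0,0,0,0,-1],[0.128,-0.039,0,0,0,0,-1],[0.172,-0.053,0,0,0,0,-1]]' 40
python3 -m handwheel '[[0.045,-0.014,0,0,0,0,-1],[0.09,-0.028,0,0,0,0,-1],[0.135,-0.042,0,0,0,0,-1],[0.18,-0.055,0,0,0,0,-1],[0.224,-0.069,0,0,0,0,-1]]'
python3 -m handwheel '[[0.042,-0.013,0,0,0,0,-1],[0.082,-0.025,0,0,0,-0.05,-1],[0.12,-0.037,0,0,0,-0.12,-1],[0.154,-0.047,0,0,0,-0.2,-1],[0.184,-0.056,0,0,0,-0.28,-1]]'
python3 -m handwheel '[[0.015,-0.005,0,0,0,-0.1,-1],[0.025,-0.008,0,0,0,-0.2,-1],[0.03,-0.009,0,0,0,-0.3,-1],[0.03,-0.009,0,0,0,-0.4,-1],[0.03,-0.009,0,0,0,-0.49,-1]]'
python3 plan.py 498.3 -425 95 -33.6
```

```text
clock: 28.85
position: [445.0, 54.2, 95.1]
ee_rot: [-180.0, -0.0, -100.6]
force: [0.3, -0.2, -1.1]
width: 0.388
clock: 29.35
position: [470.9, -179.3, 95.2]
ee_rot: [-180.0, -0.0, -100.7]
force: [2.3, 1.2, -0.8]
width: 0.385
clock: 29.85
position: [491.4, -370.2, 94.6]
ee_rot: [179.9, 0.0, -84.5]
force: [0.7, -0.1, -0.3]
width: 0.389
clock: 30.35
position: [503.3, -397.5, 94.5]
ee_rot: [179.9, 0.1, -56.4]
force: [-0.8, -0.1, -0.4]
width: 0.394
now [ 503.3 -397.5   94.5] [ 1.799e+02  1.000e-01 -5.640e+01] q [-20.   9.   1.   0. -82.  54.] F [-0.8 -0.1 -0.4] w 0.39 t 30.4
to [ 498.3 -425.    95.   -33.6] shift m [ 0.02   0.019 -0.   ] len 0.028 az -0.398
```

```bash
python3 -m handwheel '[[0.005,0.005,0,0,0,-0.1,-1],[0.012,0.011,0,0,0,-0.2,-1],[0.018,0.017,0,0,0,-0.3,-1],[0.02,0.019,0,0,0,-0.38,-1],[0.02,0.019,0,0,0,-0.398,-1]]' 40
python3 -m handwheel '[[0,0,0,0,0,0,-1],[0,0,0,0,0,0,-1],[0,0,0,0,0,0,-1],[0,0,0,0,0,0,-1],[0,0,0,0,0,0,-1]]' 40
python3 plan.py 498.3 -425 10 -33.6
python3 - <<'E'
from h import *
cam('wrist','w7.png')
E
```

```text
clock: 30.85
position: [498.5, -424.7, 94.7]
ee_rot: [180.0, 0.1, -33.7]
force: [-0.2, -0.0, -2.3]
width: 0.389
clock: 31.35
position: [499.6, -423.9, 95.3]
ee_rot: [180.0, -0.0, -33.8]
force: [0.2, 0.6, -1.5]
width: 0.386
now [ 499.6 -423.9   95.3] [180.   -0.  -33.8] q [-23.  11.   3.   0. -82.  79.] F [ 0.2  0.6 -1.5] w 0.39 t 31.4
to [ 498.3 -425.    10.   -33.6] shift m [-0.     0.002  0.085] len 0.085 az -0.003
```

View pics/w7.png

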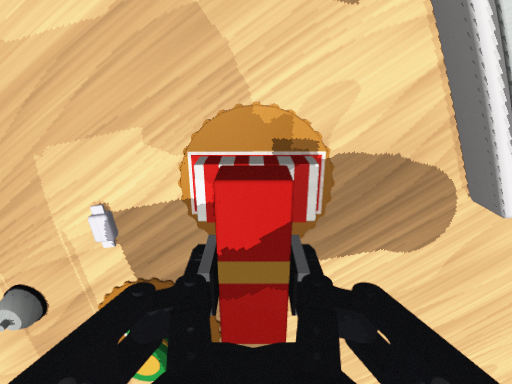

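Small box (214-294) is square across the red-banded one (191-323, centre 257). Lower, release.

```bash
python3 -m handwheel '[[0,0.001,0.02,0,0,0,-1],[0,0.002,0.045,0,0,0,-1],[0,0.002,0.067,0,0,0,-1],[0,0.002,0.079,0,0,0,-1],[0,0.002,0.084,0,0,0,-1]]' 40
python3 -m handwheel '[[0,0,0.001,0,0,0,-1],[0,0,0.001,0,0,0,0.2],[0,0,0.001,0,0,0,0.2],[0,0,0.001,0,0,0,0.2],[0,0,0.001,0,0,0,0.2]]'
python3 -m handwheel '[[0,0,-0.01,0,0,0,0.2],[0,0,-0.025,0,0,0,0.2],[0,0,-0.05,0,0,0,0.2],[0,0,-0.085,0,0,0,0.2],[0,0,-0.12,0,0,0,0.2]]'
python3 -m handwheel '[[0,0,0,0,0,0,0.2],[0,0,0,0,0,0,0.2],[0,0,0,0,0,0,0.2],[0,0,0,0,0,0,0.2],[0,0,0,0,0,0,0.2]]'
python3 wm.py 498 -425 52 54 70; python3 plan.py 450 -150 150 -33.6
```

```text
clock: 31.9
position: [497.7, -425.3, 9.9]
ee_rot: [180.0, 0.1, -33.8]
force: [-2.4, 5.7, 14.5]
width: 0.391
clock: 32.4
position: [498.6, -425.9, 10.9]
ee_rot: [180.0, -0.1, -33.8]
force: [-0.1, 0.1, 0.3]
width: 0.597
clock: 32.9
position: [498.2, -425.9, 133.1]
ee_rot: [180.0, -0.1, -33.8]
force: [-0.0, 0.0, 0.3]
width: 0.598
clock: 33.4
position: [498.0, -425.5, 129.3]
ee_rot: [180.0, 0.1, -33.8]
force: [0.5, 0.9, 0.6]
width: 0.601
c 500.2 -427.1 size 35 91 yaw -33.9 z 61.3 n 4165
now [ 498.1 -425.6  129.5] [ 1.80e+02  1.00e-01 -3.38e+01] q [-23.  11.   6.   0. -85.  79.] F [-1.3 -0.8 -0.3] w 0.6 t 33.5
to [ 450.  -150.   150.   -33.6] shift m [-0.193 -0.202 -0.02 ] len 0.28 az -0.003
```

Small box measured ~2 mm from the red box's centre, 90° across. Back off and check everything from above.

```bash
python3 -m handwheel '[[-0.03,-0.03,-0.01,0,0,0,0.2],[-0.06,-0.062,-0.02,0,0,0,0.2],[-0.092,-0.096,-0.02,0,0,0,0.2],[-0.122,-0.128,-0.02,0,0,0,0.2],[-0.15,-0.156,-0.02,0,0,0,0.2]]'
python3 -m handwheel '[[-0.02,-0.02,0,0,0,0,0.2],[-0.04,-0.045,0,0,0,0,0.2],[-0.043,-0.046,0,0,0,0,0.2],[-0.043,-0.046,0,0,0,0,0.2],[-0.043,-0.046,0,0,0,0,0.2]]'
for a in "529 419 60 27 40" "413 -234 36 40 55" "499 -425 60 28 40" "499 -425 52 54 70" "627 -3 30 48 62" "526 -129 24 33 48" "524 128 30 45 60"; do python3 wm.py $a top 2>/dev/null; done
python3 - <<'E'
from h import *
c=cam('top','t2.png'); cv2.imwrite('pics/t2b.png',cv2.resize(c['frame'],(800,600),interpolation=cv2.INTER_CUBIC))
E
```

```text
clock: 33.95
position: [459.7, -211.0, 150.1]
ee_rot: [180.0, -0.0, -33.8]
force: [0.6, 0.3, 0.4]
width: 0.6
clock: 34.45
position: [450.2, -150.9, 150.2]
ee_rot: [180.0, -0.0, -33.8]
force: [-0.3, -0.6, 0.0]
width: 0.603
c 528.9 420.0 size 42 102 yaw -39.4 z 32.0 n 605
c 0.0 0.0 size 0 0 yaw 0.0 z nan n 0
c 508.0 -434.0 size 107 53 yaw 35.4 z 33.5 n 298
c 501.8 -424.8 size 36 91 yaw -32.7 z 59.0 n 411
c 627.3 -2.5 size 41 43 yaw -0.6 z 54.9 n 231
c 530.5 -126.1 size 8 6 yaw 29.1 z 34.7 n 7
c 524.2 127.9 size 39 3 yaw 76.5 z 50.6 n 23
```

View pics/t2b.png

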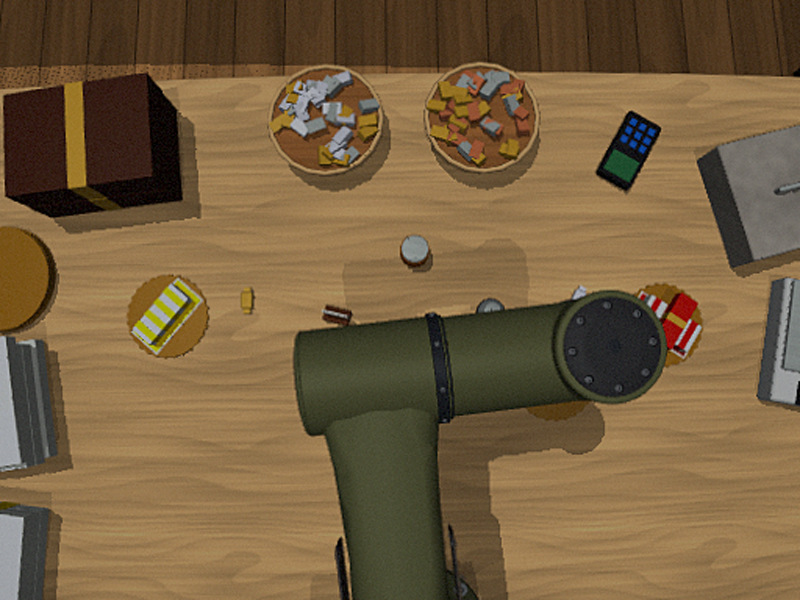

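Yellow box (168,316) and the red pair (675,318) are in place, jar and ticket unmoved; the arm hides the tin. The scene camera checks that numerically.

```bash
for a in "413 -234 36 40 55" "499 -425 60 30 40" "499 -425 52 54 70" "529 419 60 27 40" "526 -129 24 33 48"; do python3 wm.py $a scene 2>/dev/null; done; python3 wm.py 413 -234 36 40 55 wrist 2>/dev/null
python3 - <<'E'
from h import *
c=cam('scene','s9.png'); cv2.imwrite('pics/s9b.png',cv2.resize(c['frame'][130:280,100:440],(800,353),interpolation=cv2.INTER_CUBIC))
E
```

```text
c 418.4 -233.0 size 51 53 yaw -5.7 z 45.1 n 106
c 522.8 -406.4 size 58 96 yaw -49.8 z 34.0 n 132
c 502.5 -425.0 size 44 92 yaw -34.2 z 58.7 n 166
c 531.6 418.4 size 43 102 yaw -40.4 z 31.0 n 302
c 525.5 -129.2 size 13 7 yaw 22.7 z 38.3 n 8
c 414.2 -234.2 size 52 53 yaw -23.8 z 47.5 n 2520
```

View pics/s9b.png

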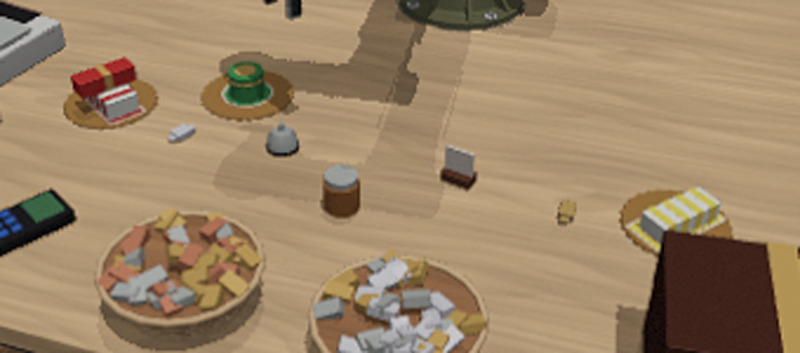

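All four pieces stand in place, the bystanders are untouched and the gripper is clear (crop: red pair (110,90), tin (245,82), yellow box (680,215)).

```bash
python3 -c "
from rig import ctrl; print(ctrl.job_done())"
```

```text
the job is handed in; nothing more can be done
None
```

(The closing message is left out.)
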